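# Take one weighing cup off the nest and set it on the bench scale

## Robot

A 6-joint arm with a two-finger parallel gripper is mounted at the origin on the work surface. World frame = base frame: x ahead of the robot, y to its left, z up, the work surface at z = 0. Lengths are in mm, angles in rad, forces in N, time in s.
With the tool pointing down it reaches from about 400 to 925 mm from the base axis. Payload 12.5 kg.
Tool frame: the origin (TCP) lies at the very end of the fingers, on their centre line; the grasp point (between the pads) lies 19 mm behind it; x points along the fingers, y is the direction in which the jaws open and shut, and the axes are right-handed (so a half turn about x gives the same grasp; the last joint's range is limited). The gripper opens to 95 mm and grips with 3 to 60 N. Pads are 20 mm wide; open, the fingers measure 119 mm over their backs; the gripper's body (75 mm by 180 mm) begins 59 mm behind the grasp point.
Start: joints at [-0.106, 0.491, 1.559, -0, 1.092, -0.106], TCP at [625.017, 0.021, 214.661] pointing down, gripper open.
Joint ranges: [-3.1, 3.1], [-0.84, 2.19], [0.05, 2.79], [-1.13, 4.28], [0.06, 2.93], [-2.69, 2.69]. Speed limits (rad/s): [2.22, 2.22, 2.79, 3.14, 3.14, 3.14].

## Interface

Orientations are given as [roll, pitch, yaw] about the fixed x, y, z axes, in that order (R = Rz(yaw) Ry(pitch) Rx(roll)).
In Python, from cell import env, optics, job gives the robot as it stands.
- The arm moves only by the shell command python3 -m handwheel 'ROWS' [OPENING]. ROWS is JSON, a list of rows, each an object with "travel": the shift along the world's x, y, z in mm, a list of three; "roll": the turn about the world's z in degrees. In form: [{"travel": [dx, dy, dz], "roll": roll}, ...]. A call has 1 to 8 rows; each row is the pose to reach, as a shift and turn from the pose commanded when the call began; what a row does not reach only later rows make up. A row lasts 1/10 s, in which the tool goes at most 50 mm and 8.59 degrees, less where a joint would pass 70% of its speed; a pose out of reach is approached as far as the arm can. A call with a gripper value outside its range is refused whole. OPENING is the closure, from -1 (fully open) to 1 (shut), set as the call begins (- or left out, the last holds). The fingers move at their own pace and stop on an object; the grip force is fixed at half the most. Time passes only in rows, so rows that repeat a pose let the fingers close. It gives the time, the measured TCP pose, the force and the opening at its end, in the units of the state.
- env.state(): the state, without advancing time (a new reading comes with each control period).
- optics.read_camera(name): name is "scene" or "side" or "wrist"; returns the picture (480x640x3 uint8, red, green, blue); there is no depth.
- optics.camera_params(name): a dict with "fx", "fy", "cx", "cy" (pixels), "world_from_camera" (4x4, takes a point from camera to world coordinates). Camera axes: x right, y up, looking along -z (the intrinsics and any distortion apply to the point x, -y, -z); pixel columns grow to the right and rows downward; lengths in mm; the calibration is good to about 2 mm. A picture is of the moment at which its call begins: read the wrist's pose just before it. camera_params takes no time and is no camera call; for the wrist camera it gives the pose at the moment of the call.
- job.job_done(): hands the job in, once; it reports no verdict.
The state is a dict: "t": time; "joints": joint angles; "qvel": joint speeds; "tau": joint torques, N m; "eef_pos": TCP position; "tcp_rot": TCP orientation; "ft_force": force on the tool from outside, world axes, zero at the start; "moment": the same for the moment, N m; "opening": opening from 0.0 (shut) to 1.0 (fully open).
Only numpy, scipy, OpenCV 4.12 (cv2) and the standard library are available. Lean on these libraries where they do the work, as an engineer would, in place of code of your own. Each camera call takes 0.05 s, during which the arm holds its last target.

## Task

Someone wants to weigh out glass pieces. Lift just the top cup off the stack of large metal cups, leaving the cups below it nested where they stand, and set it down gently, upright and empty, in the middle of the scale's round pan. Leave the stack of small cups alone.

Things in the scene. Friction and masses are not known exactly. Their poses are not given: they have to be found in the camera images.
- cup_top_center (a point): Top one of three equal nested upright aluminium cups, 70 mm tall, 60 g: upper 28 mm a straight round band 58 mm across, wall 2.5; at its foot a shoulder, then a body tapering 49 to 36 mm. The shoulder sits on the rim of the cup below, so only the band shows; the next band, equally wide, starts right under it. Point: on the axis half-way up, 35 mm below the rim, 7 below the shoulder; z up.
- cup_mid_center (a point): The second cup of the large stack, the same shape, its band showing under the top cup's; it sits nested in the lowest cup. The point is on its axis half-way up (35 mm above its foot), at the start 28 mm below that of the top cup; z is up.
- small_top_center (a point): The upper one of two nested small aluminium cups that stand elsewhere on the table, a bystander: each 48 mm tall, band 45 mm across, the pair 66 mm tall. The point is on its axis half-way up (24 mm above its foot); z is up.
- pan (a point): Centre of the upper face of the bench scale's flat round steel pan, 124 mm across and fixed, 52 mm above the table; z is up. The white scale body under it is 200 x 150 mm and 42 mm high, and carries a dark display beside the pan, on the side of the pan's own -x. The scale cannot move.
There are look-alikes about, which are no part of the job. What is shaped like the part that bears cup_top_center but brown or orange is not meant.

How it is judged (in metres and radians):
On the way:
1. the top cup is lifted clear out of the second cup, which stays behind (z of cup_top_center in the frame of cup_mid_center above 0.072 m and distance of cup_mid_center from where it was at the start of the episode below 0.02 m), for 0.1 s.
At the end, for the whole second after the job is handed in: The top large cup stands upright (within 10 degrees) and still on the scale's pan, its axis within 30 mm of the pan's centre; the second large cup is upright and within 20 mm of where it was, and so is the upper small cup (horizontal distance between cup_top_center and pan below 0.03 m and z of cup_top_center in the frame of pan between 0.028 and 0.042 m and angle between each of cup_top_center, cup_mid_center's own z axis and vertical below 0.17 rad and linear speed of cup_top below 0.02 m/s and distance of each of cup_mid_center, small_top_center from where it was at the start of the episode below 0.02 m); the robot touches nothing.
It fails at once if the second large cup is dragged up or shifted by more than 20 mm (distance of cup_mid_center from where it was at the start of the episode above 0.02 m).
It fails at once if the upper small cup is moved by more than 20 mm (distance of small_top_center from where it was at the start of the episode above 0.02 m).
It fails at once if the cup is let go more than 20 mm above the pan (contact force between the fingers and cup_top below 0.01 N and horizontal distance between cup_top_center and pan below 0.09 m and z of cup_top_center in the frame of pan above 0.055 m).
It also fails if it takes over 43 s, if anything falls off the work surface, if the arm or the gripper's body presses on something with over 40 N, if the wrist force passes 120 N, or if a joint passes its speed limit or range.

## Working session

There is one attempt and no reset: what is moved stays moved. The work goes in short steps, Python scripts to look and compute and a shell command to move; the robot and the scene stay as the last step left them, time stands still between calls to the robot, and variables do not carry over. Pictures are saved under pics/ and viewed, and the job is handed in when it is done.

```bash
ls; mkdir -p pics
python3 - <<'E'
from cell import env, optics, job
import cv2
s=env.state(); print(s['t'],s['eef_pos'],s['tcp_rot'],s['opening'],s['ft_force'])
for n in ("scene","side","wrist"):
    p=optics.camera_params(n); print(n,{k:(v if k!='world_from_camera' else [[round(float(a),3) for a in r] for r in v]) for k,v in p.items()})
    cv2.imwrite(f'pics/{n}0.png',cv2.cvtColor(optics.read_camera(n),cv2.COLOR_RGB2BGR))
E
```

```text
pics
0.0 [6.24750457e+02 4.96040496e-02 2.14050407e+02] [-1.68461985  1.56966255  3.02773529] 1.001752921081411 [-0.01092398 -0.78930237  0.7987877 ]
scene {'fx': 540.3525266995631, 'fy': 540.3525266995631, 'cx': 329.48602598818024, 'cy': 247.93357455808447, 'world_from_camera': [[0.872, -0.275, 0.405, 899.865], [0.489, 0.489, -0.722, -754.427], [-0.0, 0.828, 0.561, 674.462], [0.0, 0.0, 0.0, 1.0]]}
side {'fx': 501.28297676773235, 'fy': 501.28297676773235, 'cx': 327.72933183010724, 'cy': 234.8666139925819, 'world_from_camera': [[0.956, 0.19, -0.225, 269.542], [-0.295, 0.614, -0.732, -704.438], [-0.001, 0.766, 0.642, 684.699], [0.0, 0.0, 0.0, 1.0]]}
wrist {'fx': 345.1744894047031, 'fy': 345.1744894047031, 'cx': 315.47039026913245, 'cy': 237.70429987828422, 'world_from_camera': [[1.0, -0.001, 0.001, 625.012], [0.0, 0.956, 0.294, 84.714], [-0.001, -0.294, 0.956, 384.682], [0.0, 0.0, 0.0, 1.0]]}
```

View pics/scene0.png

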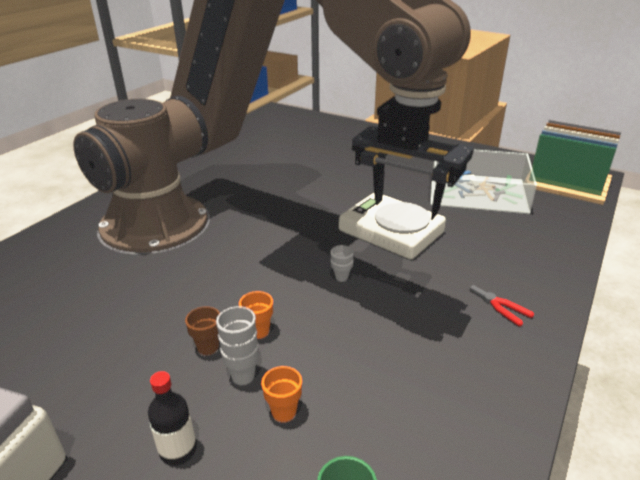

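View pics/side0.png

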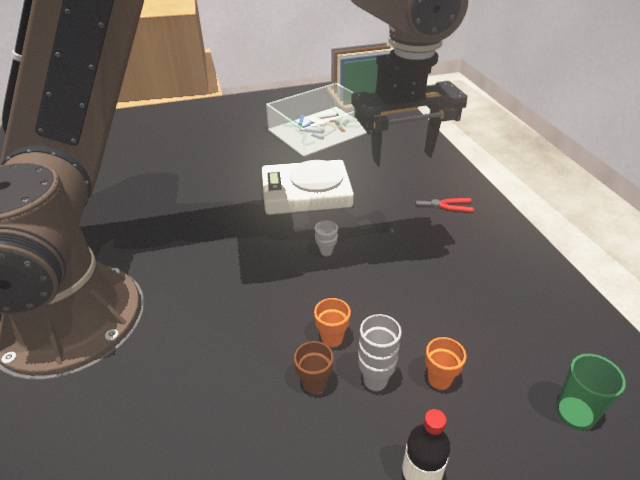

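View pics/wrist0.png

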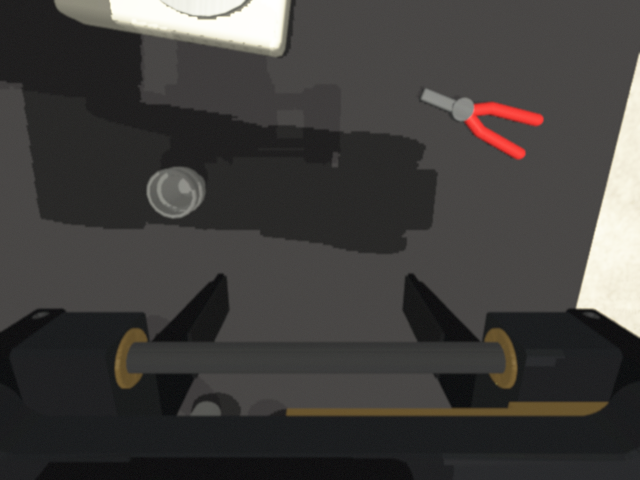

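The scene picture shows these candidates:
- Grey three-band stack at (238,340).
- Brown cup at (204,330).
- Orange cups at (256,312) and (283,393).
- Small grey stack at (342,263).
- Green cup at (347,475).

The large metal stack is the grey three-band one, with its rim at about (237,317) in the scene view and (380,330) in the side view. The pan is at about (404,216) in scene and (317,175) in side. Next I'll take a close crop and measure.

```bash
cat > h.py <<'E'
import numpy as np, cv2
from cell import env, optics
def ray(P,u,v):
    M=np.array(P['world_from_camera']); d=np.array([(u-P['cx'])/P['fx'],-(v-P['cy'])/P['fy'],-1.])
    return M[:3,3], M[:3,:3]@d
def onz(P,u,v,z):
    o,d=ray(P,u,v); return o+d*(z-o[2])/d[2]
def proj(P,X):
    M=np.array(P['world_from_camera']); c=M[:3,:3].T@(np.array(X)-M[:3,3])
    return np.array([P['cx']+P['fx']*c[0]/-c[2], P['cy']-P['fy']*c[1]/-c[2]])
def tri(rs):
    A=np.zeros((3,3));b=np.zeros(3)
    for o,d in rs:
        d=d/np.linalg.norm(d);Q=np.eye(3)-np.outer(d,d);A+=Q;b+=Q@o
    return np.linalg.solve(A,b)
E
python3 - <<'E'
import cv2,numpy as np
a=cv2.imread('pics/scene0.png')[290:400,180:310]; b=cv2.imread('pics/side0.png')[305:400,290:400]
c=cv2.imread('pics/scene0.png')[190:260,330:450]; d=cv2.imread('pics/side0.png')[150:220,255:360]
f=lambda x:cv2.resize(x,(400,300),interpolation=cv2.INTER_CUBIC)
cv2.imwrite('pics/crop.png',np.vstack([np.hstack([f(a),f(b)]),np.hstack([f(c),f(d)])]))
E
```

```text
(no output)
```

View pics/crop.png

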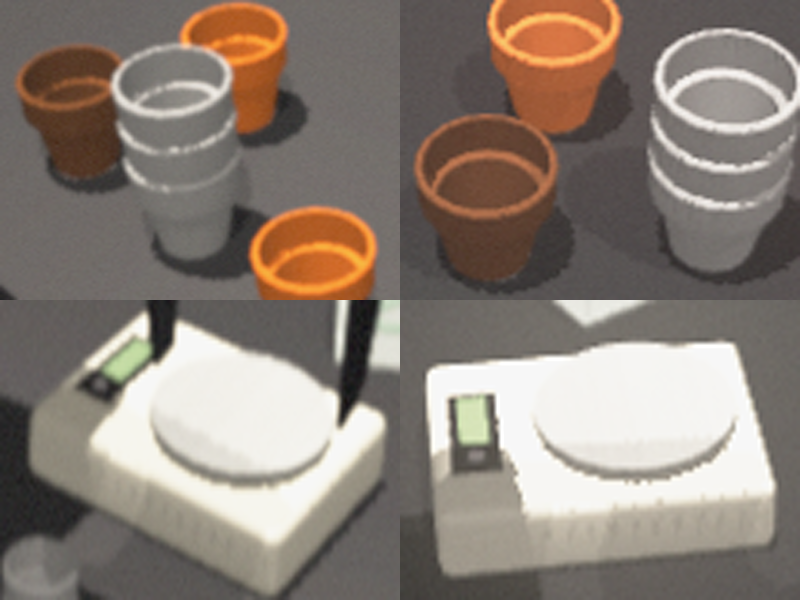

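Run:
```python
from h import *
for n,(u0,u1,v0,v1),pc in (('scene',(210,270,298,395),(403,216.2)),('side',(352,408,308,398),(317,175))):
    P=optics.camera_params(n); im=cv2.imread(f'pics/{n}0.png')
    print(n,'pan',onz(P,*pc,52).round(1))
    h=cv2.cvtColor(im,cv2.COLOR_BGR2HSV)
    m=((h[...,1]<45)&(h[...,2]>105)).astype(np.uint8)*255
    m2=np.zeros_like(m); m2[v0:v1,u0:u1]=m[v0:v1,u0:u1]
    m2=cv2.morphologyEx(m2,cv2.MORPH_CLOSE,np.ones((3,3)))
    cs,_=cv2.findContours(m2,cv2.RETR_EXTERNAL,cv2.CHAIN_APPROX_NONE); c=max(cs,key=cv2.contourArea)
    print(cv2.boundingRect(c))
    for v in range(v0,v0+45,2):
        x=np.where(m2[v]>0)[0]; print(v,(x.min(),x.max()) if len(x) else '',end='; ')
    # bright rim ridge
    print()
```

```text
scene pan [532.6 237.8  52. ]
(210, 298, 60, 97)
298 (np.int64(210), np.int64(238)); 300 (np.int64(210), np.int64(237)); 302 (np.int64(210), np.int64(237)); 304 (np.int64(210), np.int64(237)); 306 (np.int64(213), np.int64(237)); 308 (np.int64(217), np.int64(244)); 310 (np.int64(219), np.int64(249)); 312 (np.int64(220), np.int64(252)); 314 (np.int64(220), np.int64(253)); 316 (np.int64(217), np.int64(254)); 318 (np.int64(216), np.int64(254)); 320 (np.int64(216), np.int64(254)); 322 (np.int64(217), np.int64(254)); 324 (np.int64(217), np.int64(254)); 326 (np.int64(217), np.int64(253)); 328 (np.int64(218), np.int64(253)); 330 (np.int64(219), np.int64(255)); 332 (np.int64(219), np.int64(255)); 334 (np.int64(218), np.int64(255)); 336 (np.int64(218), np.int64(255)); 338 (np.int64(218), np.int64(255)); 340 (np.int64(219), np.int64(254)); 342 (np.int64(220), np.int64(254)); 
side pan [530.9 228.2  52. ]
(358, 314, 44, 77)
308 ; 310 ; 312 ; 314 (np.int64(373), np.int64(384)); 316 (np.int64(368), np.int64(390)); 318 (np.int64(365), np.int64(394)); 320 (np.int64(362), np.int64(396)); 322 (np.int64(361), np.int64(398)); 324 (np.int64(360), np.int64(399)); 326 (np.int64(360), np.int64(400)); 328 (np.int64(359), np.int64(401)); 330 (np.int64(359), np.int64(401)); 332 (np.int64(360), np.int64(401)); 334 (np.int64(360), np.int64(401)); 336 (np.int64(360), np.int64(401)); 338 (np.int64(359), np.int64(400)); 340 (np.int64(359), np.int64(399)); 342 (np.int64(358), np.int64(399)); 344 (np.int64(359), np.int64(399)); 346 (np.int64(359), np.int64(399)); 348 (np.int64(359), np.int64(399)); 350 (np.int64(358), np.int64(398)); 352 (np.int64(358), np.int64(397));
```

Run:
```python
from h import *
P={n:optics.camera_params(n) for n in('scene','side')}
a=np.linspace(0,2*np.pi,73)
rc={'scene':(235.8,320.3),'side':(380.5,331)}
for n in rc: print(n,'rim@126',onz(P[n],*rc[n],126).round(1))
t=tri([ray(P[n],*rc[n]) for n in rc]);print('tri rim',t.round(1))
pc={'scene':(403,216.2),'side':(317,175)}
tp=tri([ray(P[n],*pc[n]) for n in pc]);print('tri pan',tp.round(1))
R=[np.r_[t[:2],126],];out=[]
for n,(r1,r2) in {'scene':((290,400,180,310),(190,260,330,450)),'side':((305,400,290,420),(150,220,255,360))}.items():
    im=cv2.imread(f'pics/{n}0.png');S=5
    im=cv2.resize(im,None,fx=S,fy=S,interpolation=cv2.INTER_CUBIC)
    for c,r,z,col in ((t,29,126,(0,0,255)),(tp,62,52,(0,0,255)),(np.array([532.6,237.8,52]),62,52,(0,255,0)),(np.array([530.9,228.2,52]),62,52,(255,0,0))):
        pts=np.array([proj(P[n],[c[0]+r*np.cos(x),c[1]+r*np.sin(x),z]) for x in a])
        print(n,c.round(0),z,pts.min(0).round(1),pts.max(0).round(1))
        cv2.polylines(im,[np.int32((pts+.5)*S)],True,col,1)
    for r in (r1,r2): out.append(cv2.resize(im[r[0]*S:r[1]*S,r[2]*S:r[3]*S],(400,300)))
cv2.imwrite('pics/ov.png',np.vstack([np.hstack(out[:2]),np.hstack(out[2:])]))
```

```text
scene rim@126 [ 476.  -288.1  126. ]
side rim@126 [ 474.4 -291.3  126. ]
tri rim [ 475.3 -288.5  124.5]
tri pan [532.7 235.6  50.2]
scene [ 475. -289.  124.] 126 [215.8 307.8] [254.6 333.6]
scene [533. 236.  50.] 52 [375.  203.1] [430.6 231.5]
scene [533. 238.  52.] 52 [375.3 202.6] [430.9 231. ]
scene [531. 228.  52.] 52 [372.8 204.2] [428.6 232.8]
side [ 475. -289.  124.] 126 [359.9 313.7] [401. 346.]
side [533. 236.  50.] 52 [289.9 159. ] [343.8 188.6]
side [533. 238.  52.] 52 [289.6 158.6] [343.4 188. ]
side [531. 228.  52.] 52 [289.9 160.7] [344.1 190.6]
```

View pics/ov.png

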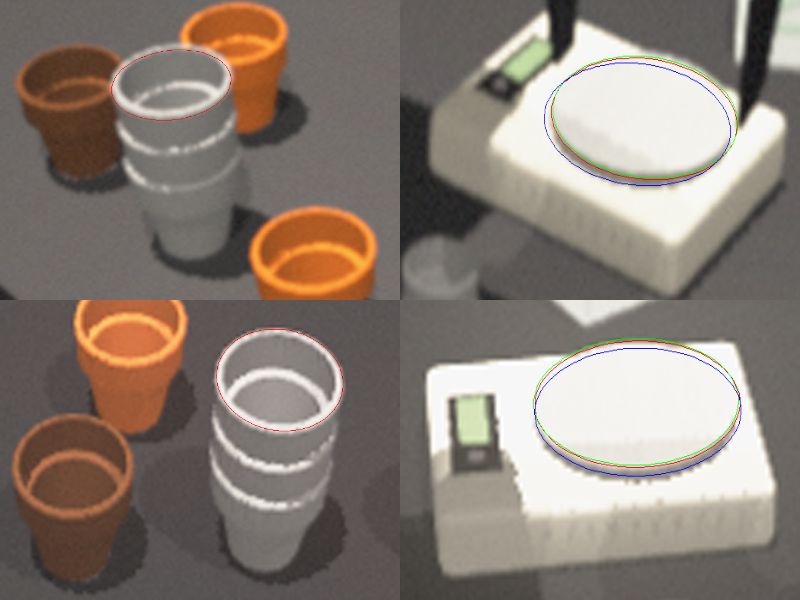

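The crop shows the three-band grey stack, with the brown and orange cups clearly distinct. The projected rim and pan circles (red) fit both views. The top cup is at about (475.3,-289) and the pan centre at about (533,236). Next I'll check the obstacles: the bottle cap and the small stack.

```bash
python3 - <<'E'
from h import *
P={n:optics.camera_params(n) for n in('scene','side')}
for k,a,b in (('cap',(161,377),(434,417)),('small',(342,254),(326,229)),('brown',(204,316),(314,357)),('or1',(256,301),(332,313)),('or2',(282,379),(445,356)),('boxrim',(527,155),(360,88))):
    print(k,tri([ray(P['scene'],*a),ray(P['side'],*b)]).round(0))
E
python3 -m handwheel '[{"travel":[-20,-45,0],"roll":0},{"travel":[-50,-95,0],"roll":0},{"travel":[-90,-140,0],"roll":0},{"travel":[-120,-185,0],"roll":0},{"travel":[-150,-230,0],"roll":0},{"travel":[-150,-270,0],"roll":0},{"travel":[-150,-289,0],"roll":0},{"travel":[-150,-289,0],"roll":0}]' -1
```

```text
cap [ 478. -444.  150.]
small [490.  25.  62.]
brown [ 383. -264.   73.]
or1 [ 435. -189.   71.]
or2 [ 571. -315.   69.]
boxrim [729. 496. 133.]
t: 0.95
eef_pos: [474.2, -292.5, 214.4]
tcp_rot: [0.342, 1.57, -1.232]
ft_force: [-0.1, 0.8, 0.3]
opening: 1.001
```

Run:
```python
from h import *
s=env.state(); print(s['t'],s['eef_pos'])
for n in ("side","wrist"):
    P=optics.camera_params(n)
    im=cv2.cvtColor(optics.read_camera(n),cv2.COLOR_RGB2BGR)
    cv2.imwrite(f'pics/{n}1.png',im)
    print(n,'rim',proj(P,[475.3,-289,126]).round(1))
im=[cv2.resize(cv2.imread(f'pics/{n}1.png'),(400,300)) for n in("side","wrist")]
cv2.imwrite('pics/c1.png',np.hstack(im))
```

```text
0.95 [ 474.21963327 -292.52759918  214.43457968]
side rim [380.5 329.6]
wrist rim [316.7 241.9]
```

View pics/c1.png

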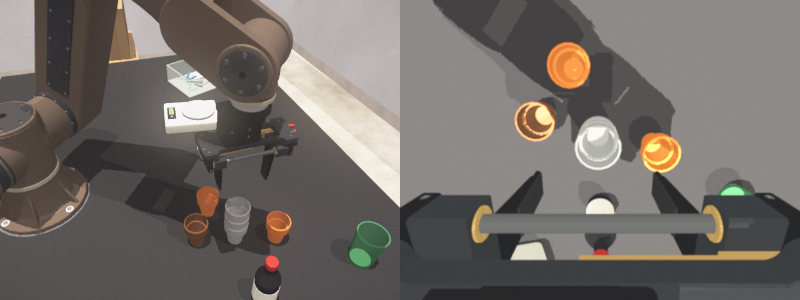

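The wrist view shows the grey stack's rim at about (317,237), between the fingers' planes in x, with the brown and orange cups around it. Now I'll measure the rim precisely.

Run:
```python
from h import *
P=optics.camera_params('wrist'); im=cv2.imread('pics/wrist1.png')
S=5;c=im[170:290,250:390]; b=cv2.resize(c,None,fx=S,fy=S,interpolation=cv2.INTER_CUBIC)
a=np.linspace(0,2*np.pi,73)
pts=np.array([proj(P,[475.3+29*np.cos(x),-289+29*np.sin(x),126]) for x in a]); print(pts.min(0),pts.max(0))
cv2.polylines(b,[np.int32((pts-[250,170]+.5)*S)],True,(0,0,255),1)
cv2.imwrite('pics/w1.png',b)
```

```text
[279.66987441 207.42102967] [353.20311123 277.41259483]
```

View pics/w1.png

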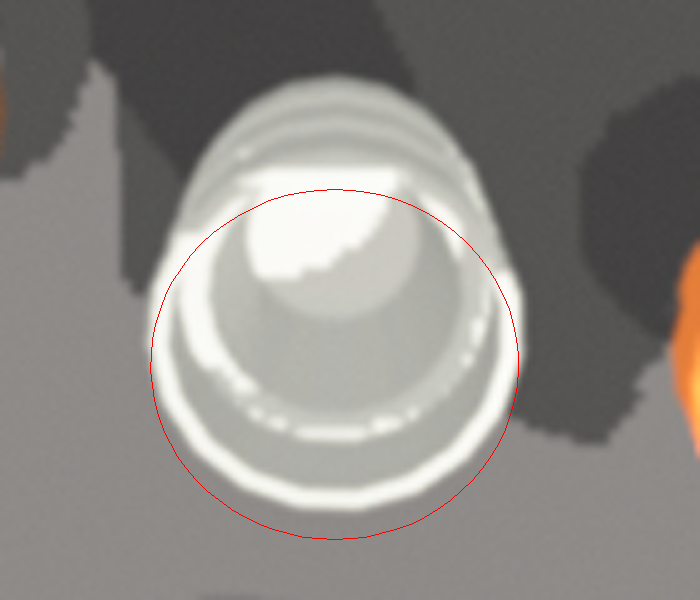

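Run:
```python
from h import *
s=env.state(); print(s['t'],s['eef_pos'],np.abs(s['qvel']).max())
P=optics.camera_params('wrist'); im=cv2.cvtColor(optics.read_camera('wrist'),cv2.COLOR_RGB2BGR)
cv2.imwrite('pics/wrist2.png',im)
s=env.state(); print(s['t'],s['eef_pos'])
S=5;c=im[170:290,250:390]; b=cv2.resize(c,None,fx=S,fy=S,interpolation=cv2.INTER_CUBIC)
a=np.linspace(0,2*np.pi,73)
for y,col in((-289,(0,0,255)),(-285,(0,160,0))):
    pts=np.array([proj(P,[475.3+29*np.cos(x),y+29*np.sin(x),126]) for x in a]); print(pts.min(0),pts.max(0))
    cv2.polylines(b,[np.int32((pts-[250,170]+.5)*S)],True,col,1)
cv2.imwrite('pics/w2.png',b)
```

```text
1.05 [ 474.63738195 -289.17882623  214.3126812 ] 0.03276067420264239
1.1 [ 474.87692178 -288.4087776   214.3955108 ]
[279.66987441 207.42102967] [353.20311123 277.41259483]
[279.50805789 202.25908645] [353.36013059 272.85952927]
```

View pics/w2.png

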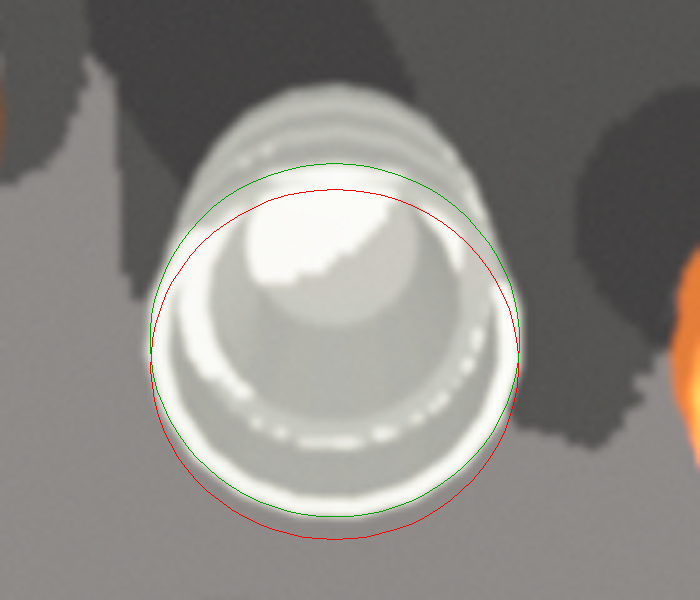

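The rim at y≈-285 (green) fits the wrist view, and x agrees. I'll use y=-287, which sits between the cameras, and descend.

```bash
python3 -m handwheel '[{"travel":[0,2,-20],"roll":0},{"travel":[0,2,-50],"roll":0},{"travel":[0,2,-75],"roll":0},{"travel":[0,2,-95],"roll":0},{"travel":[0,2,-106],"roll":0},{"travel":[0,2,-111],"roll":0},{"travel":[0,2,-111],"roll":0},{"travel":[0,2,-111],"roll":0}]' -1
python3 - <<'E'
from h import *
o=[]
for n in ("side","wrist","scene"):
    cv2.imwrite(f'pics/{n}3.png',cv2.cvtColor(optics.read_camera(n),cv2.COLOR_RGB2BGR))
f=lambda n,r:cv2.resize(cv2.imread(f'pics/{n}3.png')[r[0]:r[1],r[2]:r[3]],(400,300),interpolation=cv2.INTER_CUBIC)
cv2.imwrite('pics/c3.png',np.vstack([np.hstack([f('side',(275,410,290,470)),f('scene',(260,395,150,330))]),np.hstack([f('wrist',(0,480,0,640)),f('wrist',(200,350,220,420))])]))
s=env.state();print(s['t'],s['eef_pos'],s['ft_force'])
E
```

```text
t: 1.9
eef_pos: [475.4, -286.9, 104.5]
tcp_rot: [0.98, 1.57, -0.59]
ft_force: [1.0, -1.0, 0.3]
opening: 1.001
2.05 [ 475.29623474 -287.15382939  104.44034646] [ 0.87484675 -0.62033352  0.08196736]
```

View pics/c3.png

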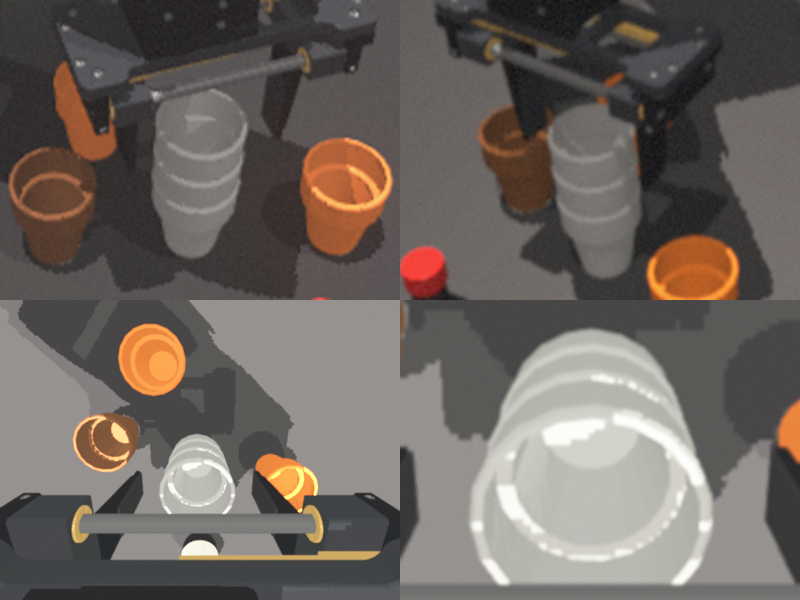

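The cup sits centred between the fingers, with gaps of about 57 and 58 px in the crop. The fingertips are about 5 mm above the second band. Closing.

```bash
python3 -m handwheel '[{"travel":[0,0,0],"roll":0},{"travel":[0,0,0],"roll":0},{"travel":[0,0,0],"roll":0},{"travel":[0,0,0],"roll":0},{"travel":[0,0,0],"roll":0},{"travel":[0,0,0],"roll":0},{"travel":[0,0,0],"roll":0},{"travel":[0,0,0],"roll":0}]' 1; python3 -m handwheel '[{"travel":[0,0,1],"roll":0},{"travel":[0,0,3],"roll":0},{"travel":[0,0,5],"roll":0},{"travel":[0,0,7],"roll":0},{"travel":[0,0,9],"roll":0},{"travel":[0,0,10],"roll":0},{"travel":[0,0,10],"roll":0}]'
python3 - <<'E'
from h import *
for n in ("side","wrist","scene"):
    cv2.imwrite(f'pics/{n}4.png',cv2.cvtColor(optics.read_camera(n),cv2.COLOR_RGB2BGR))
f=lambda n,r:cv2.resize(cv2.imread(f'pics/{n}4.png')[r[0]:r[1],r[2]:r[3]],(400,300),interpolation=cv2.INTER_CUBIC)
cv2.imwrite('pics/c4.png',np.vstack([np.hstack([f('side',(275,410,290,470)),f('scene',(260,395,150,330))]),np.hstack([f('wrist',(0,480,0,640)),f('wrist',(200,350,220,420))])]))
s=env.state();print(s['t'],s['eef_pos'],s['ft_force'],s['opening'])
E
```

```text
t: 2.85
eef_pos: [475.0, -287.0, 103.6]
tcp_rot: [1.621, 1.571, 0.05]
ft_force: [0.5, 0.1, 0.1]
opening: 0.619
t: 3.55
eef_pos: [475.1, -287.0, 113.9]
tcp_rot: [1.019, 1.57, -0.552]
ft_force: [0.8, 0.2, 0.1]
opening: 0.611
3.7 [ 474.9906611  -286.9542067   113.62833855] [-0.4457747  -0.051366   -1.16171574] 0.6127092498527259
```

View pics/c4.png

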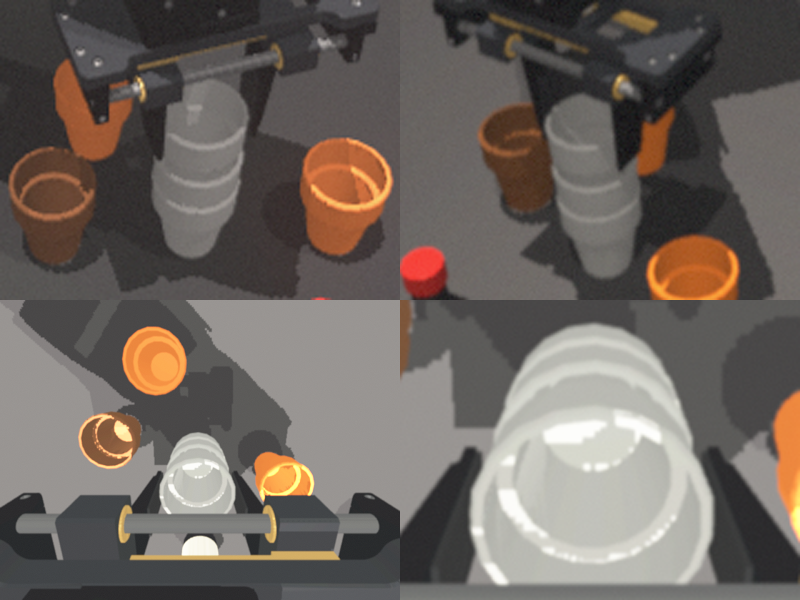

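The grip reads 58.1 mm wide, and the top cup has risen while the lower rims hold their place in the image. Lifting out straight.

```bash
python3 -m handwheel '[{"travel":[0,0,5],"roll":0},{"travel":[0,0,15],"roll":0},{"travel":[0,0,30],"roll":0},{"travel":[0,0,45],"roll":0},{"travel":[0,0,60],"roll":0},{"travel":[0,0,72],"roll":0},{"travel":[0,0,80],"roll":0},{"travel":[0,0,80],"roll":0}]'
python3 - <<'E'
from h import *
for n in ("side","wrist","scene"):
    cv2.imwrite(f'pics/{n}5.png',cv2.cvtColor(optics.read_camera(n),cv2.COLOR_RGB2BGR))
f=lambda n,r:cv2.resize(cv2.imread(f'pics/{n}5.png')[r[0]:r[1],r[2]:r[3]],(400,300),interpolation=cv2.INTER_CUBIC)
cv2.imwrite('pics/c5.png',np.vstack([np.hstack([f('side',(215,410,250,510)),f('scene',(200,395,100,360))]),np.hstack([f('wrist',(0,480,0,640)),f('wrist',(200,350,220,420))])]))
s=env.state();print(s['t'],s['eef_pos'],s['ft_force'],s['opening'])
for n in('side','scene'):
    P=optics.camera_params(n); print(n,[proj(P,[475.3,-288,z]).round(0) for z in (98,70,0)])
E
```

```text
t: 4.5
eef_pos: [475.3, -287.2, 194.8]
tcp_rot: [0.926, 1.569, -0.645]
ft_force: [0.7, 0.3, -0.7]
opening: 0.615
4.65 [ 474.80573368 -286.82133431  193.16468233] [ 0.18252273  0.39589433 -0.95166807] 0.617859256803747
side [array([379., 342.]), array([378., 353.]), array([375., 381.])]
scene [array([237., 334.]), array([239., 347.]), array([243., 378.])]
```

View pics/c5.png

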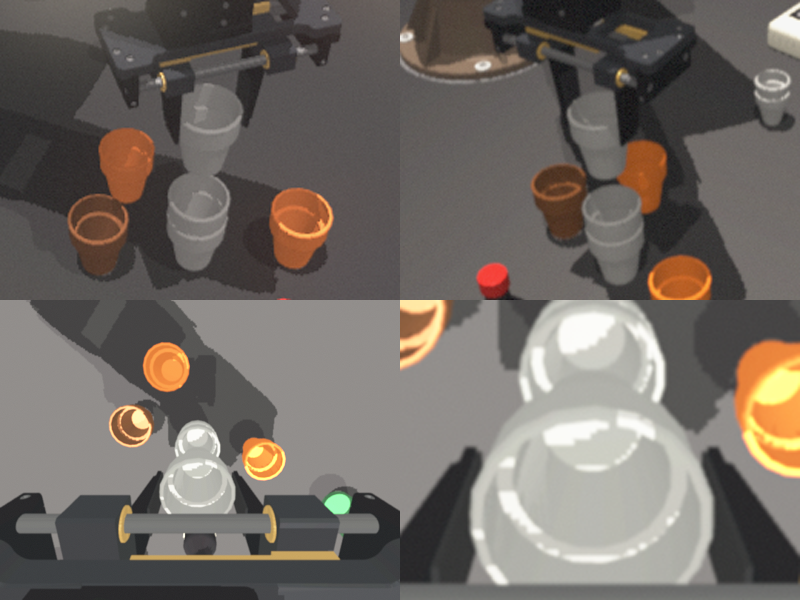

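One cup is lifted out and two remain nested in place. Carrying it to the pan, a shift of about (58, 523).

```bash
python3 -m handwheel '[{"travel":[0,10,5],"roll":0},{"travel":[2,35,10],"roll":0},{"travel":[6,70,10],"roll":0},{"travel":[10,105,10],"roll":0},{"travel":[14,140,10],"roll":0},{"travel":[18,175,10],"roll":0},{"travel":[22,210,10],"roll":0},{"travel":[26,245,10],"roll":0}]'; python3 -m handwheel '[{"travel":[4,35,0],"roll":0},{"travel":[9,75,0],"roll":0},{"travel":[14,115,0],"roll":0},{"travel":[19,155,0],"roll":0},{"travel":[24,195,0],"roll":0},{"travel":[28,230,0],"roll":0},{"travel":[31,258,0],"roll":0},{"travel":[32,278,0],"roll":0}]';  python3 -m handwheel '[{"travel":[0,0,-10],"roll":0},{"travel":[0,0,-25],"roll":0},{"travel":[0,0,-45],"roll":0},{"travel":[0,0,-60],"roll":0},{"travel":[0,0,-75],"roll":0},{"travel":[0,0,-82],"roll":0},{"travel":[0,0,-82],"roll":0},{"travel":[0,0,-82],"roll":0}]'
python3 - <<'E'
from h import *
for n in ("side","wrist","scene"):
    cv2.imwrite(f'pics/{n}6.png',cv2.cvtColor(optics.read_camera(n),cv2.COLOR_RGB2BGR))
f=lambda n,r:cv2.resize(cv2.imread(f'pics/{n}6.png')[r[0]:r[1],r[2]:r[3]],(400,300),interpolation=cv2.INTER_CUBIC)
cv2.imwrite('pics/c6.png',np.vstack([np.hstack([f('side',(110,230,240,400)),f('scene',(130,265,310,490))]),np.hstack([f('wrist',(0,480,0,640)),f('side',(0,480,0,640))])]))
s=env.state();print(s['t'],s['eef_pos'],s['ft_force'],s['opening'])
E
```

```text
t: 5.45
eef_pos: [500.6, -40.0, 203.6]
tcp_rot: [-1.932, 1.57, 2.78]
ft_force: [1.1, -0.7, -0.4]
opening: 0.618
t: 6.25
eef_pos: [532.3, 238.3, 203.4]
tcp_rot: [-1.456, 1.57, -3.025]
ft_force: [0.7, 0.2, -1.1]
opening: 0.618
t: 7.05
eef_pos: [533.1, 235.9, 122.0]
tcp_rot: [1.691, 1.571, 0.12]
ft_force: [0.2, -0.7, 0.2]
opening: 0.615
7.2 [533.24464026 236.05864998 122.33041684] [-0.60056651 -0.15699067  0.63380336] 0.6151839885064726
```

View pics/c6.png

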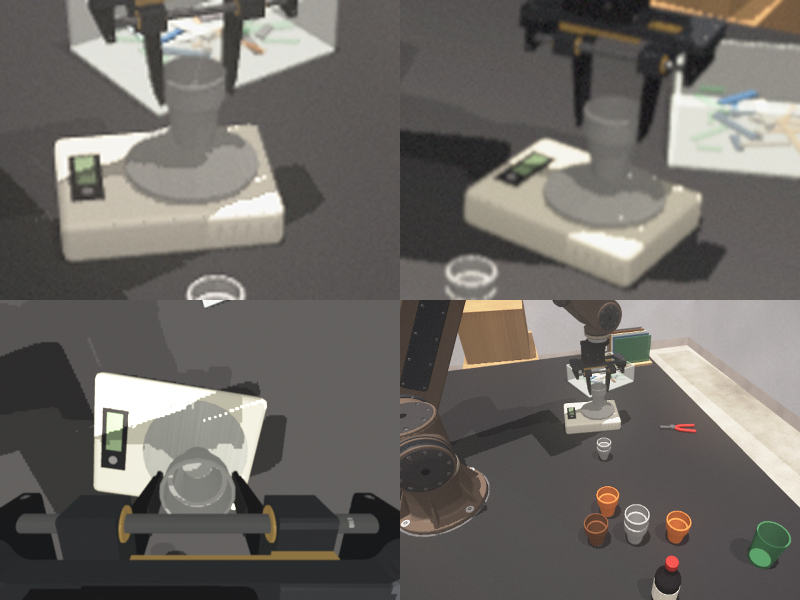

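The cup is above the middle of the pan in both views, with its foot about 22 mm above it by the grasp geometry. Lowering slowly.

```bash
python3 -m handwheel '[{"travel":[0,0,-5],"roll":0},{"travel":[0,0,-10],"roll":0},{"travel":[0,0,-14],"roll":0},{"travel":[0,0,-17],"roll":0},{"travel":[0,0,-19],"roll":0},{"travel":[0,0,-20],"roll":0},{"travel":[0,0,-20],"roll":0},{"travel":[0,0,-20],"roll":0}]'; python3 -m handwheel '[{"travel":[0,0,-0.5],"roll":0},{"travel":[0,0,-1],"roll":0},{"travel":[0,0,-1],"roll":0},{"travel":[0,0,-1],"roll":0}]';python3 -m handwheel '[{"travel":[0,0,-0.5],"roll":0},{"travel":[0,0,-0.5],"roll":0},{"travel":[0,0,-0.5],"roll":0}]'
python3 - <<'E'
from h import *
for n in ("side","scene"):
    cv2.imwrite(f'pics/{n}7.png',cv2.cvtColor(optics.read_camera(n),cv2.COLOR_RGB2BGR))
f=lambda n,r:cv2.resize(cv2.imread(f'pics/{n}7.png')[r[0]:r[1],r[2]:r[3]],(400,300),interpolation=cv2.INTER_CUBIC)
cv2.imwrite('pics/c7.png',np.hstack([f('side',(110,230,240,400)),f('scene',(130,265,310,490))]))
s=env.state();print(s['t'],s['eef_pos'],s['ft_force'],s['opening'])
E
```

```text
t: 8.0
eef_pos: [533.1, 236.1, 101.8]
tcp_rot: [1.739, 1.571, 0.168]
ft_force: [1.2, -0.4, -0.4]
opening: 0.612
t: 8.4
eef_pos: [533.0, 236.0, 100.7]
tcp_rot: [1.376, 1.571, -0.194]
ft_force: [0.1, 0.3, -0.8]
opening: 0.612
t: 8.7
eef_pos: [533.0, 236.0, 100.1]
tcp_rot: [0.9, 1.571, -0.671]
ft_force: [-1.0, -0.5, -0.8]
opening: 0.615
8.8 [533.00651413 236.00831961 100.12842145] [-0.15069886 -0.2761351  -1.26046152] 0.613194582110492
```

View pics/c7.png

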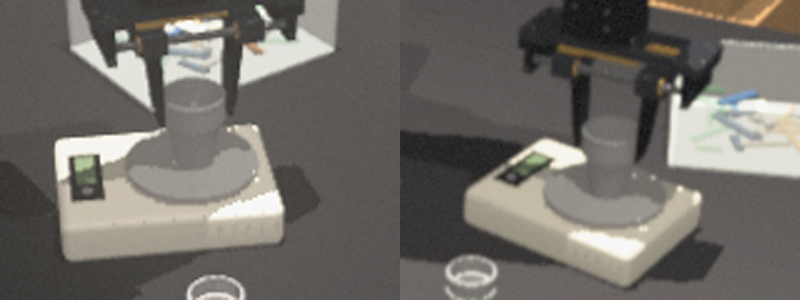

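```bash
for i in 1 2; do python3 -m handwheel '[{"travel":[0,0,-0.5],"roll":0},{"travel":[0,0,-0.5],"roll":0},{"travel":[0,0,-0.5],"roll":0}]' | egrep 'eef|force'; done
```

```text
eef_pos: [533.0, 236.0, 99.7]
ft_force: [-0.9, 1.4, -0.7]
eef_pos: [533.1, 236.1, 99.6]
ft_force: [-1.7, -0.8, 5.8]
```

The upward force reads 5.8 N, so the foot is on the pan. Releasing.

```bash
python3 -m handwheel '[{"travel":[0,0,0],"roll":0},{"travel":[0,0,0],"roll":0},{"travel":[0,0,0],"roll":0},{"travel":[0,0,0],"roll":0},{"travel":[0,0,0],"roll":0},{"travel":[0,0,0],"roll":0},{"travel":[0,0,0],"roll":0},{"travel":[0,0,0],"roll":0}]' -1
python3 - <<'E'
from h import *
for n in ("side","scene"):
    cv2.imwrite(f'pics/{n}8.png',cv2.cvtColor(optics.read_camera(n),cv2.COLOR_RGB2BGR))
f=lambda n,r:cv2.resize(cv2.imread(f'pics/{n}8.png')[r[0]:r[1],r[2]:r[3]],(400,300),interpolation=cv2.INTER_CUBIC)
cv2.imwrite('pics/c8.png',np.hstack([f('side',(110,230,240,400)),f('scene',(130,265,310,490))]))
E
```

```text
t: 10.2
eef_pos: [533.0, 236.0, 99.1]
tcp_rot: [1.001, 1.571, -0.569]
ft_force: [-0.3, 0.7, -1.4]
opening: 1.002
```

View pics/c8.png

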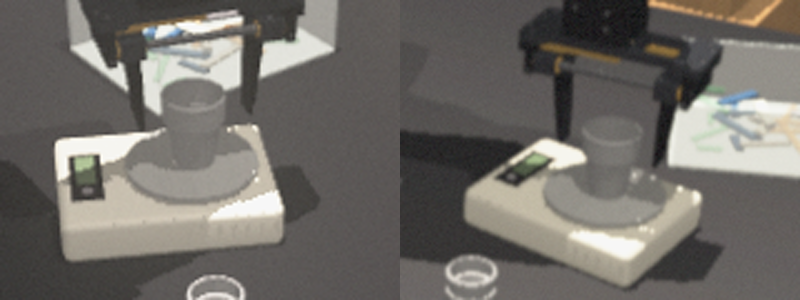

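The cup stands upright near the pan's middle and the fingers are open with gaps on both sides. Retreating straight up, then a final look.

```bash
python3 -m handwheel '[{"travel":[0,0,5],"roll":0},{"travel":[0,0,20],"roll":0},{"travel":[0,0,40],"roll":0},{"travel":[0,0,70],"roll":0},{"travel":[0,0,100],"roll":0},{"travel":[0,0,125],"roll":0},{"travel":[0,0,140],"roll":0},{"travel":[0,0,140],"roll":0}]'
python3 - <<'E'
from h import *
a=np.linspace(0,2*np.pi,73); out=[]
for n,r in (("side",(110,230,240,400)),("scene",(150,270,330,490))):
    P=optics.camera_params(n); im=cv2.cvtColor(optics.read_camera(n),cv2.COLOR_RGB2BGR); cv2.imwrite(f'pics/{n}9.png',im)
    S=4; b=cv2.resize(im,None,fx=S,fy=S,interpolation=cv2.INTER_CUBIC)
    for c,rr in (((533,236,122),29),((533,236,52),18),((533,236,52),62)):
        pts=np.array([proj(P,[c[0]+rr*np.cos(x),c[1]+rr*np.sin(x),c[2]]) for x in a])
        cv2.polylines(b,[np.int32((pts+.5)*S)],True,(0,0,255),1)
    out.append(cv2.resize(b[r[0]*S:r[1]*S,r[2]*S:r[3]*S],(400,300)))
out2=[cv2.resize(cv2.imread(f'pics/{n}9.png'),(400,300)) for n in('side','scene')]
cv2.imwrite('pics/c9.png',np.vstack([np.hstack(out),np.hstack(out2)]))
E
```

```text
t: 11.1
eef_pos: [533.6, 236.3, 241.5]
tcp_rot: [1.868, 1.567, 0.297]
ft_force: [0.3, -0.4, -0.9]
opening: 1.001
```

View pics/c9.png

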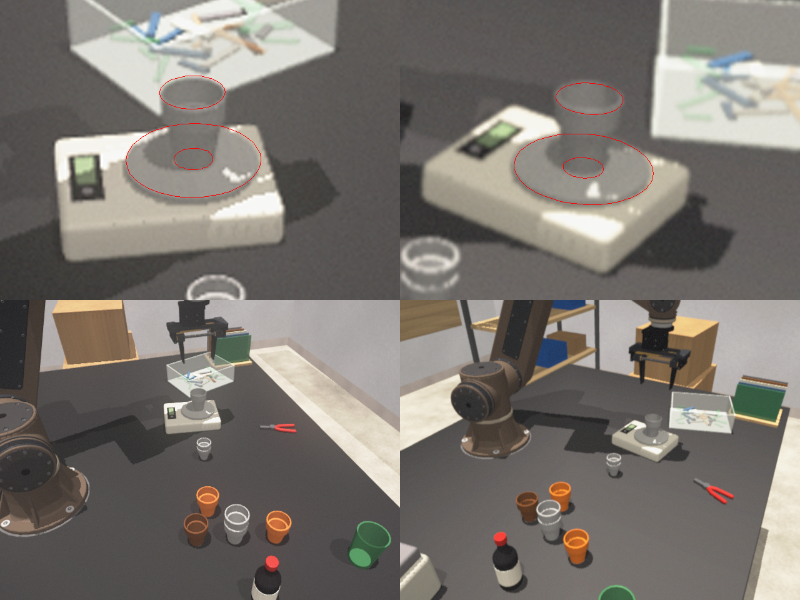

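The rim overlay matches the cup centred at (533,236) in both views. The cup is upright, the two-cup stack and the small stack are in place, and the gripper is clear. Handing in.

```bash
python3 -c "
from cell import job
print(job.job_done())"
```

```text
the job is handed in; nothing more can be done
None
```

I gripped the top grey cup by its band, lifted it straight out and lowered it onto the scale's pan until I felt contact of about 6 N. I then opened the fingers, backed straight up and handed the job in at about 11 s; it reports no verdict.

- **Final check:** in both the scene and side views, the cup stands upright on the pan, within a few millimetres of its measured centre. The two remaining large cups and the small stack look unmoved by eye, and the gripper is open and clear of everything.
- **Disagreement between cameras:** they differed by about 6 mm on the stack's y (scene -288, side -291, wrist -285). I used -287, and the grasp was clean.
- **Pan position:** my single-view estimates of the pan's y differed by about 10 mm (scene 238, side 228). The position from both views together, y = 236, fits both pictures, so I used that.

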